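Build the counter display in staggered courses

ROBOT

A 6-joint arm with a two-finger parallel gripper is mounted at the origin on the work surface. World frame = base frame: x ahead of the robot, y to its left, z up, the work surface at z = 0. Lengths are in m, angles in rad, forces in N, time in s.
With the tool pointing down it reaches from about 0.325 to 1 m from the base axis. Payload 5.1 kg.
Tool frame: the origin (TCP) lies on the centre line of the jaws, within the pads' length; the fingertips stand 19 mm ahead of it and the grasp point (between the pads) is the TCP; z points along the fingers, y is the line along which they close (so a half turn about z gives the same grasp; the last joint's range is limited). The gripper opens to 85 mm and grips with 20 to 120 N. Pads are 22 mm wide; open, the fingers measure 114 mm over their backs; the gripper's body (76 mm by 85 mm) begins 54 mm behind the grasp point. The pads swing forward as they close: fully open they stand 13 mm farther back than shut.
Start: joints at [1.022, 0.124, 1.65, -0, 1.367, -0.083], TCP at [0.292, 0.581, 0.25] pointing down, gripper open.
Joint ranges: [-2.61, 2.61], [-1.02, 2.33], [0.03, 2.71], [-1.35, 4.49], [0.32, 2.68], [-2.91, 2.91]. Speed limits (rad/s): [2.57, 2.57, 3.14, 3.14, 3.14, 3.14].

INTERFACE

Orientations are given as a unit quaternion [w, x, y, z].
In Python, from plant import r gives the robot as it stands.
- The arm moves only by the tool arm_command, never from a script. Its argument "moves" is a list of rows, each an object of numbers: "tx", "ty", "tz": the shift along the tool's x, y, z as a fraction of full scale; "ax", "ay", "az": the turn, a rotation vector about the tool's x, y, z as a fraction of full scale. In form: [{"tx": .., "ty": .., "tz": .., "ax": .., "ay": .., "az": ..}, ...]. A call has 1 to 10 rows; each row is the pose to reach, as a shift and turn from the pose commanded when the call began, along the tool's axes at that moment; what a row does not reach only later rows make up. Full scale, the value 1, is 0.2 m for a shift and 30 degrees for a turn. A row lasts 1/8 s, in which the tool goes at most 62.5 mm and 10.7 degrees, less where a joint would pass 70% of its speed; a pose out of reach is approached as far as the arm can. A call with a number of a shift or a turn outside -1 to 1 is refused whole. A call with a gripper value outside its range is refused whole. "jaw" is the opening, from 0 (shut) to 1 (fully open), set as the call begins (left out, the last holds). The fingers move at their own pace and stop on an object; "squeeze" is the grip in N (left out, the last holds). Time passes only in rows, so rows that repeat a pose let the fingers close. It gives the time, the measured TCP pose, the force, the opening and the grip force at its end, in the units of the state.
- r.sense(): the state, without advancing time (a new reading comes with each control period).
- r.get_image(name): name is "scene" or "side" or "wrist"; returns the picture (420x560x3 uint8, blue, green, red); there is no depth.
- r.calibration(name): a dict with "fov_y" (degrees; the focal length in pixels is half the picture's height over the tangent of half this angle, whatever the lens; pixels are square), "cx", "cy" (the principal point, pixels), "T" (4x4, takes a point from camera to world coordinates); the wrist camera has in their place "hand_eye" (4x4, takes a point from camera to tool coordinates, whose origin is the TCP and whose axes are the flange's). Camera axes: x right, y down, z forward; pixel columns grow to the right and rows downward; lengths in m; the calibration is good to about 2 mm. A picture is of the moment at which its call begins: read the wrist's pose just before it. calibration takes no time and is no camera call.
- r.hand_in(): hands the job in; it is judged then, once.
The state is a dict: "time_s": time; "joints": joint angles; "qd": joint speeds; "joint_torque": joint torques, N m; "eef_pos": TCP position; "tcp_rot": TCP orientation; "ft_force": force on the tool from outside, world axes, zero at the start; "torque": the same for the moment, N m; "opening": finger opening in m; "finger_force": force on a finger pad.
Only numpy, scipy, OpenCV 4.12 (cv2) and the standard library are available. Lean on these libraries where they do the work, as an engineer would, in place of code of your own. Each camera call takes 0.05 s, during which the arm holds its last target. There are 200 camera calls.

TASK

Build the counter display on the white board: first lay the long carton and the short carton flat on the cork pads of their own size, then lay the flat carton on top, lined up with them and centred over the gap between the two so that it bridges the joint, and last stand the amber jar upright on the middle of the flat carton. Let go of everything and leave the other things on the counter where they are.

Things in the scene. Friction and masses are not known exactly. Their poses are not given: they have to be found in the camera images.
- long_carton_center (a point): Longest kraft cardboard carton, loose, 100 mm long (x) by 56 mm wide (y) by 45 mm high (z), with two plain paper bands round it; lies flat on the counter at the start. The point is the carton's centre, half-way up; x along its length, z up. Mass about 220 g.
- short_carton_center (a point): Shortest, almost cube-like kraft cardboard carton, loose, 64 mm long (x) by 56 mm wide (y) by 45 mm high (z), with one plain paper band round its middle; lies flat on the counter at the start. The point is the carton's centre, half-way up; x along its length, z up. Mass about 150 g.
- flat_carton_center (a point): Flat, low kraft cardboard carton, loose, 84 mm long (x) by 56 mm wide (y) by 25 mm high (z), with a round paper seal on top and no band; lies flat on the counter at the start. The point is the carton's centre, half-way up; x along its length, z up. Mass about 110 g.
- jar_center (a point): Squat round amber glass jar with black screw lid and paper label, loose, 49 mm diameter, 60 mm high, standing upright. The point is its centre, half-way up; z up along its axis. Mass about 140 g.
- stand: White display board, fixed to the counter, 200 mm long (x) by 90 mm wide (y) by 20 mm thick. Origin: centre of its underside; z up. Its flat top, 20 mm above the origin, carries two flush cork pads on its middle line (y = 0): a 100 by 56 mm pad centred at x = -36 mm and a 64 by 56 mm pad centred at x = +54 mm, long sides along x. The 8 mm gap between the pads is centred at x = +18 mm. It may lie on either side of the counter, turned any way.
- tray: Bystander: fixed cardboard tray, 160 by 160 mm, wall 50 mm high, full of nine amber bottles 114 mm high in all. Origin: centre of its underside. It stands on the side where the display board is not.
- dropper: Bystander: small loose amber bottle with white cap, 28 mm diameter, 62 mm high. Origin: centre of its underside.
- tape: Bystander: loose roll of paper tape lying flat, 68 mm outer diameter, 24 mm high. Origin: centre of its underside.
- lid: Bystander: loose black jar lid, a disc 60 mm in diameter, 14 mm high. Origin: centre of its underside.
- bottle: Bystander: loose amber bottle with black cap, 52 mm diameter, 120 mm high. Origin: centre of its underside.
There are look-alikes about, which are no part of the job. Leave any red look-alike of the part that bears long_carton_center alone.

How it is judged:
On the way, in this order (a step that is already met when the one before it is completed fails the run):
1. long and short carton lie on their own pads, released (x of long_carton_center in the frame of stand between -0.048 and -0.024 m and y of long_carton_center in the frame of stand between -0.012 and 0.012 m and z of long_carton_center in the frame of stand between 0.0375 and 0.0475 m and angle between each of long_carton_center, short_carton_center's own z axis and vertical below 0.08 rad and angle between the x axis of each of long_carton_center, short_carton_center and the x axis of stand, either way round below 0.17 rad and x of short_carton_center in the frame of stand between 0.042 and 0.066 m and y of short_carton_center in the frame of stand between -0.012 and 0.012 m and z of short_carton_center in the frame of stand between 0.0375 and 0.0475 m and contact force between the fingers and long_carton below 0.1 N and contact force between the fingers and short_carton below 0.1 N), for 0.2 s.
2. flat carton lies across the joint, released, the lower two still in place (x of long_carton_center in the frame of stand between -0.048 and -0.024 m and y of long_carton_center in the frame of stand between -0.012 and 0.012 m and z of long_carton_center in the frame of stand between 0.0375 and 0.0475 m and angle between each of long_carton_center, short_carton_center, flat_carton_center's own z axis and vertical below 0.08 rad and angle between the x axis of each of long_carton_center, short_carton_center, flat_carton_center and the x axis of stand, either way round below 0.17 rad and x of short_carton_center in the frame of stand between 0.042 and 0.066 m and y of short_carton_center in the frame of stand between -0.012 and 0.012 m and z of short_carton_center in the frame of stand between 0.0375 and 0.0475 m and x of flat_carton_center in the frame of stand between 0.004 and 0.032 m and y of flat_carton_center in the frame of stand between -0.014 and 0.014 m and z of flat_carton_center in the frame of stand between 0.0725 and 0.0825 m and contact force between the fingers and flat_carton below 0.1 N), for 0.2 s.
3. jar stands on the flat carton, released (x of long_carton_center in the frame of stand between -0.048 and -0.024 m and y of long_carton_center in the frame of stand between -0.012 and 0.012 m and z of long_carton_center in the frame of stand between 0.0375 and 0.0475 m and angle between each of long_carton_center, short_carton_center, flat_carton_center's own z axis and vertical below 0.08 rad and angle between the x axis of each of long_carton_center, short_carton_center, flat_carton_center and the x axis of stand, either way round below 0.17 rad and x of short_carton_center in the frame of stand between 0.042 and 0.066 m and y of short_carton_center in the frame of stand between -0.012 and 0.012 m and z of short_carton_center in the frame of stand between 0.0375 and 0.0475 m and x of flat_carton_center in the frame of stand between 0.004 and 0.032 m and y of flat_carton_center in the frame of stand between -0.014 and 0.014 m and z of flat_carton_center in the frame of stand between 0.0725 and 0.0825 m and horizontal distance between jar_center and flat_carton_center below 0.013 m and z of jar_center in the frame of stand between 0.114 and 0.126 m and angle between jar_center's own z axis and vertical below 0.1 rad and contact force between the fingers and jar below 0.1 N), for 0.2 s.
At the end, for the whole second after the job is handed in: Long and short carton flat on the board within 12 mm (each way) of the centre of the pad of their size; flat carton on both within 14 mm of mid-gap; all three within 0.17 rad of the board's line; jar upright on the flat carton within 13 mm of its centre; all released and at rest (all of step 3 and linear speed of each of long_carton, short_carton, flat_carton, jar below 0.02 m/s and contact force between the fingers and long_carton below 0.1 N and contact force between the fingers and short_carton below 0.1 N and contact force between the fingers and flat_carton below 0.1 N); the robot touches nothing.
It fails at once if the dropper (bystander) is shifted by more than 30 mm or knocked over (distance of dropper from where it was at the start of the episode above 0.03 m or angle between dropper's own z axis and vertical above 0.6 rad).
It fails at once if the tape (bystander) is shifted by more than 30 mm or knocked over (distance of tape from where it was at the start of the episode above 0.03 m or angle between tape's own z axis and vertical above 0.6 rad).
It fails at once if the lid (bystander) is shifted by more than 30 mm or knocked over (distance of lid from where it was at the start of the episode above 0.03 m or angle between lid's own z axis and vertical above 0.6 rad).
It fails at once if the bottle (bystander) is shifted by more than 30 mm or knocked over (distance of bottle from where it was at the start of the episode above 0.03 m or angle between bottle's own z axis and vertical above 0.6 rad).
It also fails if it takes over 109 s, if anything falls off the work surface, if the arm or the gripper's body presses on something with over 40 N, if the wrist force passes 120 N, or if a joint passes its speed limit or range.

## Working session

There is one attempt and no reset: what is moved stays moved. The work goes in short steps, Python scripts to look and compute and a tool call to move; the robot and the scene stay as the last step left them, time stands still between calls to the robot, and variables do not carry over. Pictures are saved under pics/ and viewed, at most 14 in all, crops included, and the job is handed in when it is done.

Besides the shell and the picture viewer there is one more tool, called after "Call:" as name(argument=value, ...), one argument or row to a line, values as JSON. arm_command: Moves the arm, as the interface text tells. Its arguments: {"type":"object","properties":{"moves":{"type":"array","items":{"type":"object","properties":{"tx":{"type":"number"},"ty":{"type":"number"},"tz":{"type":"number"},"ax":{"type":"number"},"ay":{"type":"number"},"az":{"type":"number"}}}},"jaw":{"type":"number"},"squeeze":{"type":"number"}},"required":["moves"]}

```bash
mkdir -p pics; ls; python3 - <<'E'
from plant import r
import cv2
s=r.sense();print(s)
for n in("scene","side","wrist"):
    c=r.calibration(n);print(n,c)
    cv2.imwrite(f"pics/{n}0.png",r.get_image(n))
E
```

```text
pics
{'time_s': 0.0, 'joints': array([ 1.02238645e+00,  1.24474266e-01,  1.65169663e+00,  2.07729692e-06,
        1.36748164e+00, -8.26154743e-02]), 'qd': array([ 2.41741921e-03,  2.66116499e-04, -2.72600889e-05,  2.73864115e-04,
       -1.30431588e-03, -9.24088035e-04]), 'joint_torque': array([ 5.13725809e-04, -4.23609281e+01, -3.65458882e+01,  2.70147143e-05,
        6.74292984e-03,  6.44756867e-06]), 'eef_pos': array([0.2916689 , 0.58024084, 0.24905955]), 'tcp_rot': array([-3.20560999e-04,  2.30797555e-01,  9.73001248e-01, -9.78783248e-04]), 'ft_force': array([-0.36882472, -0.17888879,  0.02540312]), 'torque': array([-0.00194093,  0.04220007, -0.01166998]), 'finger_force': 0.0, 'opening': 0.08537772759329355}
scene {'fov_y': 48.330258562929984, 'cx': 275.8216994978584, 'cy': 218.63111854151805, 'T': array([[ 0.83483053,  0.40838927, -0.36915605,  0.99602719],
       [ 0.55015926, -0.64275283,  0.53309811, -0.77805992],
       [-0.01956455, -0.6481412 , -0.76126882,  1.08573801],
       [ 0.        ,  0.        ,  0.        ,  1.        ]])}
side {'fov_y': 56.671416028451084, 'cx': 277.8306376169892, 'cy': 210.8601080913048, 'T': array([[ 0.7587917 , -0.38259739,  0.52711896,  0.07079984],
       [-0.65132152, -0.44083006,  0.61761568, -0.58805526],
       [-0.00392827, -0.81196558, -0.5836921 ,  0.55932754],
       [ 0.        ,  0.        ,  0.        ,  1.        ]])}
wrist {'fov_y': 70.27175354513308, 'cx': 281.9180103326354, 'cy': 209.73152411582933, 'hand_eye': array([[ 1.03312342e-05, -9.57698286e-01, -2.87774205e-01,
         7.41070000e-02],
       [ 9.99999404e-01, -3.04345161e-04,  1.04874607e-03,
        -8.25895374e-04],
       [-1.09196500e-03, -2.87774044e-01,  9.57697712e-01,
        -1.23633883e-01],
       [ 0.00000000e+00,  0.00000000e+00,  0.00000000e+00,
         1.00000000e+00]])}
```

View pics/scene0.png

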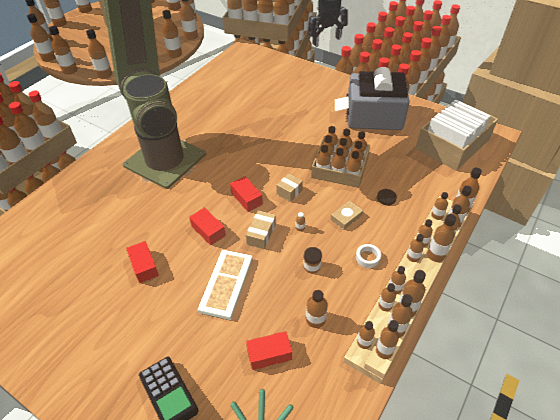

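View pics/side0.png

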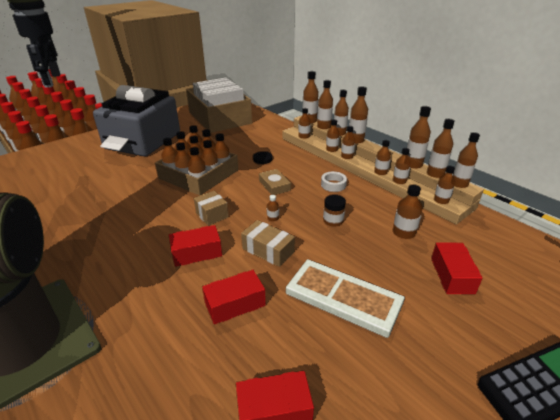

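Scene: the board is at about (227,283), the long carton (262,230), the short carton (290,187), the flat carton (347,214), the jar (312,260), and the tray (342,155). I'll enlarge both views.

```bash
python3 - <<'E'
import cv2
a=cv2.imread("pics/scene0.png")[165:325,190:390];cv2.imwrite("pics/sc1.png",cv2.resize(a,None,fx=3.75,fy=3.75,interpolation=cv2.INTER_CUBIC))
a=cv2.imread("pics/side0.png")[160:340,180:420];cv2.imwrite("pics/si1.png",cv2.resize(a,None,fx=10/3,fy=10/3,interpolation=cv2.INTER_CUBIC))
E
```

```text
(no output)
```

View pics/sc1.png

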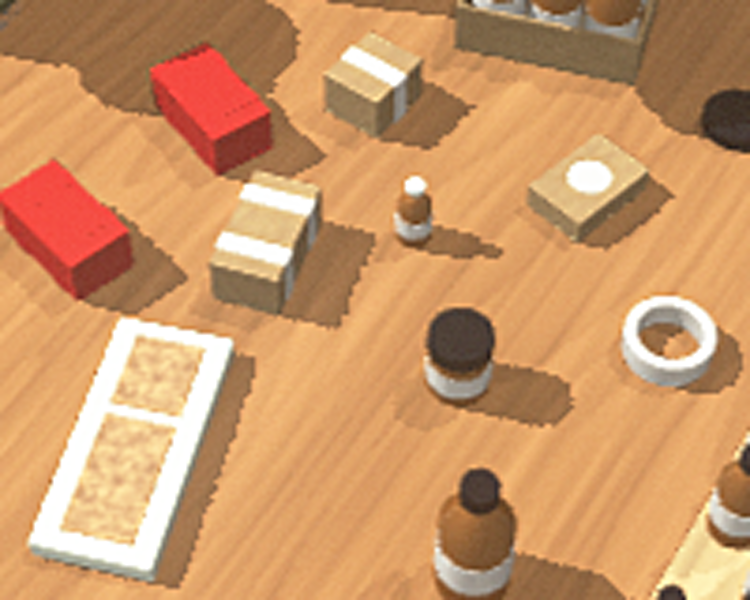

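View pics/si1.png

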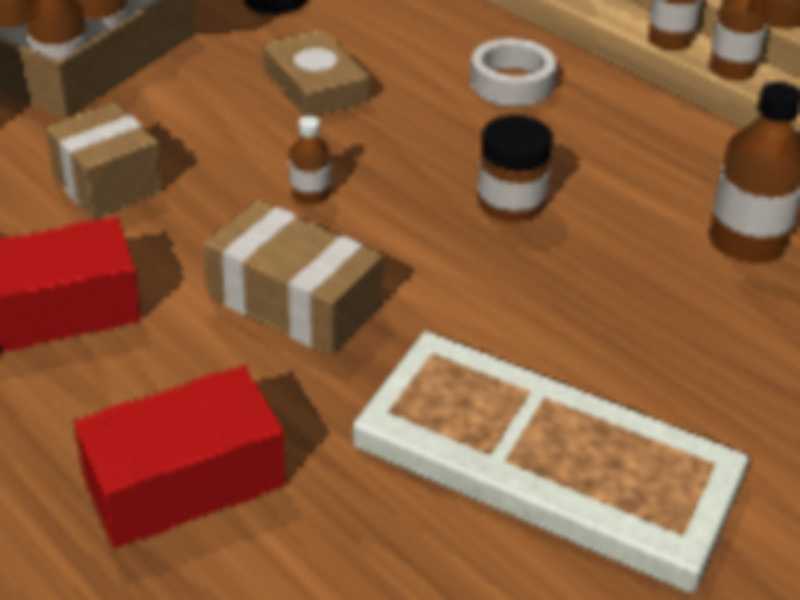

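The scene and side crops show the board with its small pad at the far end, and give the carton top corners and the jar. I'll fit poses from both views together.

```bash
cat > h.py <<'E'
import numpy as np
from plant import r
from scipy.optimize import least_squares
from scipy.spatial.transform import Rotation as R
def cam(n,s=None):
    c=r.calibration(n)
    if n=="wrist":
        T=np.eye(4);q=s["tcp_rot"];T[:3,:3]=R.from_quat([q[1],q[2],q[3],q[0]]).as_matrix();T[:3,3]=s["eef_pos"];T=T@c["hand_eye"]
    else:T=c["T"]
    return T,210/np.tan(np.radians(c["fov_y"]/2)),c["cx"],c["cy"]
def proj(C,P):
    T,f,cx,cy=C;p=(np.atleast_2d(P)-T[:3,3])@T[:3,:3];return p[:,:2]/p[:,2:]*f+[cx,cy]
def rect(p,L,W,z):
    c,s=np.cos(p[2]),np.sin(p[2]);k=np.array([[1,1],[-1,1],[-1,-1],[1,-1]])*[L/2,W/2]
    return np.c_[k@np.array([[c,s],[-s,c]])+p[:2],np.full(4,z)]
def fit(obs,L,W,z,p0):
    """obs: [(cam,4 px in cyclic order)]; matches the best ordering per yaw start"""
    f=lambda p:np.concatenate([np.abs(proj(C,rect(p,L,W,z))[:,None]-np.array(u)[None]).sum(2).min(1) for C,u in obs])
    best=min((least_squares(f,[p0[0],p0[1],y],loss="soft_l1") for y in np.arange(-1.57,1.57,.2)),key=lambda q:q.cost)
    p=best.x;p[2]=(p[2]+np.pi/2)%np.pi-np.pi/2
    return p.round(4),best.fun.round(1)
def ray(C,u,z):
    T,f,cx,cy=C;d=T[:3,:3]@[(u[0]-cx)/f,(u[1]-cy)/f,1];return T[:3,3]+d*(z-T[2,3])/d[2]
E
python3 - <<'E'
from h import *
A=cam("scene");B=cam("side")
a=lambda l:np.array(l)/3.75+[190,165]
b=lambda l:np.array(l)*.3+[180,160]
for n,L,W,z,u,v in[("board",.2,.09,.02,[(122,319),(233,342),(153,568),(33,547)],[(427,332),(748,458),(692,572),(355,430)]),
("long",.1,.056,.045,[(257,172),(321,188),(279,268),(212,258)],[(262,203),(383,262),(332,312),(208,250)]),
("short",.064,.056,.045,[(325,82),(374,34),(422,62),(375,100)],[(115,103),(160,147),(88,172),(50,137)]),
("flat",.084,.056,.025,[(600,136),(648,177),(577,222),(528,185)],[(265,42),(322,32),(370,78),(310,96)])]:
    u=a(u);v=b(v);p0=ray(A,u.mean(0),z)
    print(n,*fit([(A,u),(B,v)],L,W,z,p0), p0, ray(B,v.mean(0),z))
for n,z,u,v in[("jar",.06,(460,335),(517,141)),("jarb",0,(460,390),(514,203)),("dropper",.062,(415,184),(310,123)),("tape",.024,(670,333),(515,65)),("bottle",.12,(481,485),(780,98))]:
    print(n,ray(A,a(u),z),ray(B,b(v),z))
E
```

```text
board [ 0.4849 -0.2909 -1.1931] [0.6 4.3 4.2 1.7 3.9 3.1 1.5 6. ] [ 0.49209912 -0.2938729   0.02      ] [ 0.48255556 -0.29801064  0.02      ]
long [ 0.4661 -0.0938 -1.3691] [6.2 0.3 1.2 3.5 2.7 2.  4.3 3.3] [ 0.46714847 -0.0891128   0.045     ] [ 0.46085466 -0.10208143  0.045     ]
short [0.4469 0.094  1.4302] [1.1 3.1 2.1 0.4 4.4 2.1 2.  2.9] [0.44889163 0.09400635 0.045     ] [0.44045237 0.08589398 0.045     ]
flat [0.6472 0.0965 1.25  ] [0.5 1.6 2.6 0.5 0.8 2.7 0.6 3.6] [0.64917911 0.09744053 0.025     ] [0.64335493 0.09364121 0.025     ]
jar [ 0.65217848 -0.1120682   0.06      ] [ 0.64126314 -0.11949294  0.06      ]
jarb [ 0.65763356 -0.11657576  0.        ] [ 0.65036295 -0.11488356  0.        ]
dropper [ 0.55074348 -0.00811516  0.062     ] [ 0.54739733 -0.012738    0.062     ]
tape [ 0.77051535 -0.00321981  0.024     ] [ 0.76033525 -0.01201894  0.024     ]
bottle [ 0.74299492 -0.24501656  0.12      ] [ 0.73226439 -0.2513032   0.12      ]
```

```bash
cat >> h.py <<'E'
def plan(x,y,z,ty):
    """shift (fraction) and turn from the present pose to TCP (x,y,z), tool y at angle ty, split in calls"""
    s=r.sense();q=s["tcp_rot"];M=R.from_quat([q[1],q[2],q[3],q[0]]).as_matrix()
    d=M.T@(np.array([x,y,z])-s["eef_pos"]);w=np.arctan2(M[1,1],M[0,1])
    a=(w-ty+np.pi/2)%np.pi-np.pi/2
    print("t",s["time_s"],"tx,ty,tz",(d/.2).round(3),"az",round(a/np.radians(30),3),"dist mm",round(np.linalg.norm(d)*1000),"toolyang",round(w,3))
E
python3 -c "
from h import *
plan(.55,.06,.3,.38)"
```

```text
t 0.15 tx,ty,tz [-2.322 -1.745 -0.251] az 1.385 dist mm 583 toolyang 1.105
```

Call:
arm_command(
  moves=[
    {"tx": -0.8, "ty": -0.6, "tz": -0.25},
    {"tx": -0.8, "ty": -0.6, "tz": -0.25},
    {"tx": -0.8, "ty": -0.6, "tz": -0.25},
    {"tx": -0.8, "ty": -0.6, "tz": -0.25},
  ],
)

```text
invalid input at $.moves[0]: expected keys tx, ty, tz, ax, ay, az
```

Call:
arm_command(
  moves=[
    {"tx": -0.8, "ty": -0.6},
    {"tx": -0.8, "ty": -0.6},
    {"tx": -0.8, "ty": -0.6},
    {"tx": -0.8, "ty": -0.6},
  ],
)

```text
invalid input at $.moves[0]: expected keys tx, ty, tz, ax, ay, az
```

Call:
arm_command(
  moves=[
    {"tx": -0.72, "ty": -0.55, "az": 0.9},
    {"tx": -0.72, "ty": -0.55, "az": 0.9},
    {"tx": -0.72, "ty": -0.55, "az": 0.9},
    {"tx": -0.72, "ty": -0.55, "az": 0.9},
    {"tx": -0.72, "ty": -0.55, "az": 0.9},
    {"tx": -0.72, "ty": -0.55, "az": 0.9},
  ],
)

```text
invalid input at $.moves[0]: expected keys tx, ty, tz, ax, ay, az
```

```bash
cat >> h.py <<'E'
def snap(k,fx=1.4):
    import cv2,pickle
    s=r.sense();im=r.get_image("wrist");pickle.dump(cam("wrist",s),open(f"pics/{k}.pkl","wb"))
    cv2.imwrite(f"pics/{k}.png",cv2.resize(im,None,fx=fx,fy=fx,interpolation=cv2.INTER_CUBIC))
def load(k):
    import pickle
    return pickle.load(open(f"pics/{k}.pkl","rb"))
E
python3 -c "
from h import *
snap('w1');plan(.5,-.17,.3,.38)"
```

```text
t 0.2 tx,ty,tz [-2.615 -2.885 -0.249] az 1.385 dist mm 780 toolyang 1.105
```

View pics/w1.png

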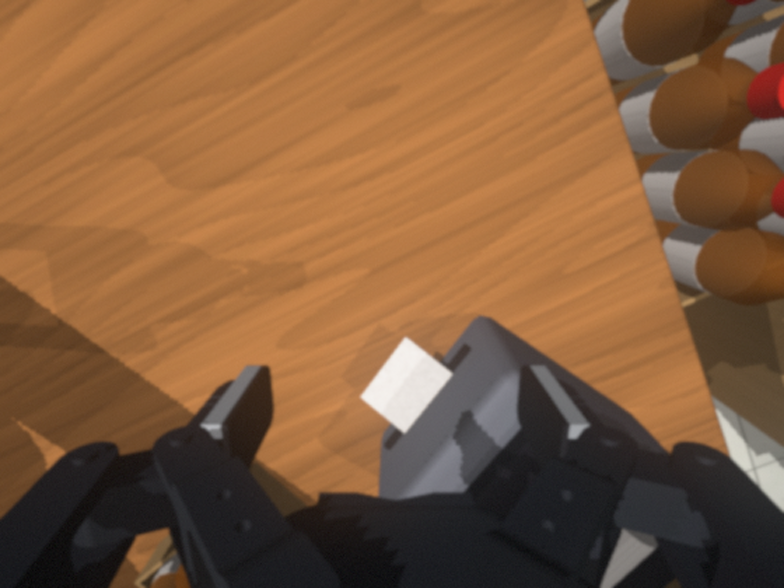

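The wrist camera sees mainly ahead along tool +x. This picture shows only the far counter, because the moves were refused (every key is needed).

Call:
arm_command(
  moves=[
    {"tx": -0.8, "ty": -0.6, "tz": -0.5, "ax": 0, "ay": 0, "az": 0},
    {"tx": -0.8, "ty": -0.6, "tz": -0.5, "ax": 0, "ay": 0, "az": 0},
    {"tx": -0.8, "ty": -0.6, "tz": -0.5, "ax": 0, "ay": 0, "az": 0},
    {"tx": -0.8, "ty": -0.6, "tz": -0.5, "ax": 0, "ay": 0, "az": 0},
  ],
)

```text
time_s: 0.7
eef_pos: [0.3821, 0.3998, 0.3523]
tcp_rot: [0.001, 0.232, 0.973, 0.001]
ft_force: [0.5, -0.4, 0.3]
opening: 0.0854
finger_force: 0.0
```

Call:
arm_command(
  moves=[
    {"tx": -0.8, "ty": -0.6, "tz": 0, "ax": 0, "ay": 0, "az": 0.7},
    {"tx": -0.8, "ty": -0.6, "tz": 0, "ax": 0, "ay": 0, "az": 0.7},
    {"tx": -0.8, "ty": -0.6, "tz": 0, "ax": 0, "ay": 0, "az": 0.7},
    {"tx": -0.8, "ty": -0.6, "tz": 0, "ax": 0, "ay": 0, "az": 0.7},
  ],
)

```text
time_s: 1.2
eef_pos: [0.4711, 0.2197, 0.3502]
tcp_rot: [0.0, 0.406, 0.914, -0.0]
ft_force: [-0.0, 0.4, 0.6]
opening: 0.0854
finger_force: 0.0
```

```bash
python3 -c "
from h import *
plan(.56,0,.36,.38);print(r.sense()['eef_pos'])"
```

```text
t 1.2 tx,ty,tz [-1.114 -0.406 -0.049] az 0.676 dist mm 237 toolyang 0.734
[0.47108783 0.21973794 0.35017373]
```

Call:
arm_command(
  moves=[
    {"tx": -1, "ty": -0.4, "tz": 0, "ax": 0, "ay": 0, "az": 0.676},
    {"tx": -1, "ty": -0.4, "tz": 0, "ax": 0, "ay": 0, "az": 0.676},
    {"tx": -1, "ty": -0.4, "tz": 0, "ax": 0, "ay": 0, "az": 0.676},
    {"tx": -1, "ty": -0.4, "tz": 0, "ax": 0, "ay": 0, "az": 0.676},
    {"tx": -1, "ty": -0.4, "tz": 0, "ax": 0, "ay": 0, "az": 0.676},
    {"tx": -1, "ty": -0.4, "tz": 0, "ax": 0, "ay": 0, "az": 0.676},
  ],
)

```text
time_s: 1.95
eef_pos: [0.5453, 0.0219, 0.3501]
tcp_rot: [-0.0, 0.559, 0.829, 0.0]
ft_force: [-0.0, 0.4, 1.1]
opening: 0.0855
finger_force: 0.0
```

```bash
python3 -c "
from h import *
snap('w2');plan(.52,-.26,.36,.38);print(r.sense()['qd'])"
```

```text
t 2.0 tx,ty,tz [-1.259 -0.649 -0.049] az 0.012 dist mm 283 toolyang 0.386
[ 4.92105193e-03 -3.54225395e-03 -5.99015350e-05 -2.08976254e-03
 -1.10270437e-03 -3.62113162e-03]
```

View pics/w2.png

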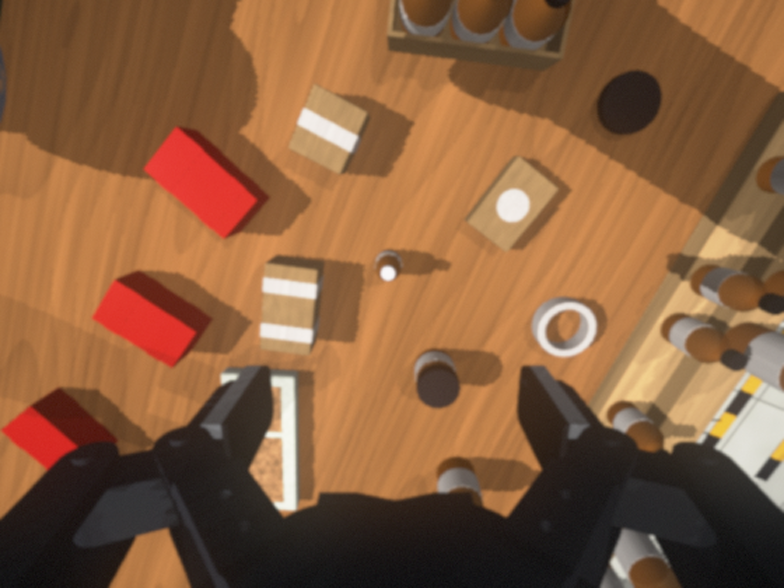

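w2 shows the short carton (328,130), flat carton (515,203), long carton (290,305), jar lid (438,385) and the dropper (388,265); the board is partly hidden. I'll crop closer and also go over the board.

Call:
arm_command(
  moves=[
    {"tx": -0.9, "ty": -0.5, "tz": 0, "ax": 0, "ay": 0, "az": 0},
    {"tx": -0.9, "ty": -0.5, "tz": 0, "ax": 0, "ay": 0, "az": 0},
    {"tx": -0.9, "ty": -0.5, "tz": 0, "ax": 0, "ay": 0, "az": 0},
    {"tx": -0.9, "ty": -0.5, "tz": 0, "ax": 0, "ay": 0, "az": 0},
    {"tx": -0.9, "ty": -0.5, "tz": 0, "ax": 0, "ay": 0, "az": 0},
  ],
)

```text
time_s: 2.62
eef_pos: [0.5204, -0.1831, 0.3503]
tcp_rot: [-0.0, 0.559, 0.829, 0.0]
ft_force: [0.3, 0.1, 0.3]
opening: 0.0852
finger_force: 0.0
```

```bash
python3 -c "
from h import *
import cv2
snap('w3',4)
a=cv2.imread('pics/w3.png');print(a.shape)
cv2.imwrite('pics/w3s.png',cv2.resize(a,(784,588)))
im=cv2.resize(cv2.imread('pics/w2.png')[70:370,245:585],None,fx=2,fy=2,interpolation=cv2.INTER_CUBIC);cv2.imwrite('pics/w2c.png',im)"
```

```text
(1680, 2240, 3)
```

View pics/w2c.png

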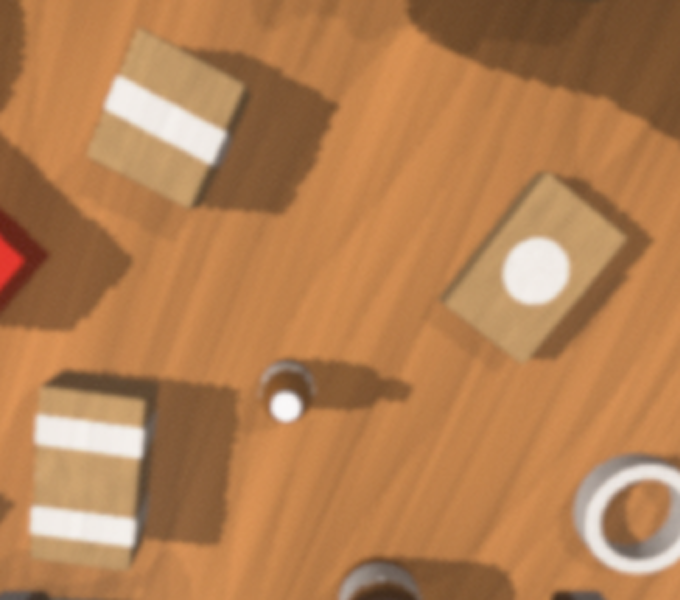

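View pics/w3s.png

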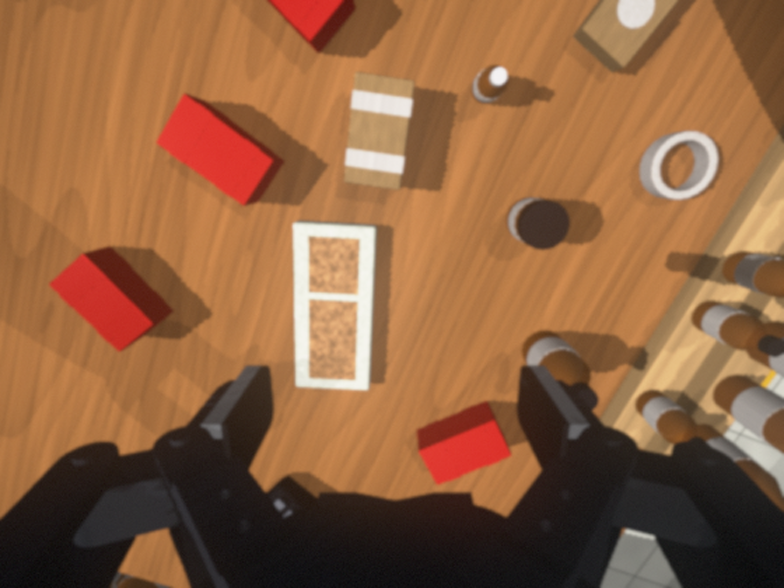

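w3 shows the whole board (corners (293,226), (375,229), (368,389), (296,387), short pad at top), the long carton and the jar lid (543,223). w2c gives the carton corners.

```bash
python3 - <<'E'
from h import *
W2=load("w2");W3=load("w3")
c3=lambda l:(np.array(l)+.5)/1.4-.5
c2=lambda l:c3((np.array(l)+.5)/2-.5+[245,70])
def go(n,obs,L,W,z,p0): print(n,*fit(obs,L,W,z,p0))
go("board",[(W3,c3([(293,226),(375,229),(368,389),(296,387)]))],.2,.09,.02,(.485,-.29))
L2=c2([(44,385),(147,400),(130,570),(30,555)]);L3=c3([(358,78),(413,82),(401,189),(346,183)])
go("long2",[(W2,L2)],.1,.056,.045,(.466,-.094));go("long3",[(W3,L3)],.1,.056,.045,(.466,-.094))
go("short",[(W2,c2([(140,28),(241,83),(190,205),(88,153)]))],.064,.056,.045,(.445,.09))
go("flat",[(W2,c2([(545,172),(628,238),(522,360),(442,297)]))],.084,.056,.025,(.645,.095))
print("padgap",ray(W3,c3((333,297)),.02),"padshort",ray(W3,c3((334,266)),.02),"padlong",ray(W3,c3((332,341)),.02))
print("jar",ray(W3,c3((543,223)),.06),ray(W2,c3((438,386)),.06),"drop",ray(W3,c3((499,76)),.062))
plan(.46,-.1,.15,.2)
E
```

```text
board [ 0.4833 -0.2897 -1.2754] [5.6 1.1 3.1 4.3]
long2 [ 0.4652 -0.0891 -1.3621] [1.1 1.3 1.2 0.7]
long3 [ 0.4662 -0.0917 -1.3646] [4.3 4.4 4.4 3.1]
short [0.4434 0.0994 1.4744] [1.8 1.3 1.2 2.6]
flat [0.6444 0.1019 1.3461] [1.6 3.1 2.3 2. ]
padgap [ 0.47946572 -0.27105757  0.02      ] padshort [ 0.46840296 -0.23664121  0.02      ] padlong [ 0.49649553 -0.32243391  0.02      ]
jar [ 0.64673294 -0.10806691  0.06      ] [ 0.64777641 -0.1058159   0.06      ] drop [ 0.54862438 -0.0071394   0.062     ]
t 2.675 tx,ty,tz [ 0.495 -0.126  1.002] az 0.354 dist mm 225 toolyang 0.385
```

Call:
arm_command(
  moves=[
    {"tx": 0.53, "ty": -0.085, "tz": 1, "ax": 0, "ay": 0, "az": 0.34},
    {"tx": 0.53, "ty": -0.085, "tz": 1, "ax": 0, "ay": 0, "az": 0.34},
    {"tx": 0.53, "ty": -0.085, "tz": 1, "ax": 0, "ay": 0, "az": 0.34},
    {"tx": 0.53, "ty": -0.085, "tz": 1, "ax": 0, "ay": 0, "az": 0.34},
    {"tx": 0.53, "ty": -0.085, "tz": 1, "ax": 0, "ay": 0, "az": 0.34},
    {"tx": 0.53, "ty": -0.085, "tz": 1, "ax": 0, "ay": 0, "az": 0.34},
  ],
)

```text
time_s: 3.42
eef_pos: [0.4665, -0.0913, 0.1525]
tcp_rot: [0.002, 0.63, 0.777, 0.001]
ft_force: [0.4, 0.3, 0.4]
opening: 0.0856
finger_force: 0.0
```

```bash
python3 -c "
from h import *
plan(.4657,-.0905,.03,.207)"
```

```text
t 3.425 tx,ty,tz [ 0.006 -0.005  0.612] az 0.002 dist mm 123 toolyang 0.208
```

Call:
arm_command(
  moves=[
    {"tx": 0, "ty": 0, "tz": 0.25, "ax": 0, "ay": 0, "az": 0},
    {"tx": 0, "ty": 0, "tz": 0.45, "ax": 0, "ay": 0, "az": 0},
    {"tx": 0, "ty": 0, "tz": 0.6, "ax": 0, "ay": 0, "az": 0},
    {"tx": 0, "ty": 0, "tz": 0.6, "ax": 0, "ay": 0, "az": 0},
    {"tx": 0, "ty": 0, "tz": 0.6, "ax": 0, "ay": 0, "az": 0},
  ],
)

```text
time_s: 4.05
eef_pos: [0.4673, -0.0926, 0.0329]
tcp_rot: [0.002, 0.631, 0.776, 0.001]
ft_force: [0.1, 0.4, 0.4]
opening: 0.0857
finger_force: 0.0
```

Call:
arm_command(
  moves=[
    {"tx": 0, "ty": 0, "tz": 0, "ax": 0, "ay": 0, "az": 0},
    {"tx": 0, "ty": 0, "tz": 0, "ax": 0, "ay": 0, "az": 0},
    {"tx": 0, "ty": 0, "tz": 0, "ax": 0, "ay": 0, "az": 0},
    {"tx": 0, "ty": 0, "tz": 0, "ax": 0, "ay": 0, "az": 0},
    {"tx": 0, "ty": 0, "tz": 0, "ax": 0, "ay": 0, "az": 0},
    {"tx": 0, "ty": 0, "tz": 0, "ax": 0, "ay": 0, "az": 0},
  ],
  jaw=0,
  squeeze=35,
)

```text
time_s: 4.8
eef_pos: [0.4662, -0.0921, 0.0323]
tcp_rot: [0.001, 0.63, 0.776, 0.0]
ft_force: [-1.8, 0.3, 6.4]
opening: 0.0557
finger_force: 37.7
```

Call:
arm_command(
  moves=[
    {"tx": 0, "ty": 0, "tz": -0.2, "ax": 0, "ay": 0, "az": 0},
    {"tx": 0, "ty": 0, "tz": -0.5, "ax": 0, "ay": 0, "az": 0},
    {"tx": 0, "ty": 0, "tz": -0.5, "ax": 0, "ay": 0, "az": 0},
    {"tx": 0, "ty": 0, "tz": -0.5, "ax": 0, "ay": 0, "az": 0},
  ],
)

```text
time_s: 5.3
eef_pos: [0.4643, -0.0914, 0.1298]
tcp_rot: [-0.0, 0.63, 0.776, -0.0]
ft_force: [0.4, -0.4, -1.9]
opening: 0.0559
finger_force: 38.7
```

```bash
python3 -c "
from h import *
plan(.4965,-.3245,.132,.31)"
```

```text
t 5.3 tx,ty,tz [-1.174 -0.081 -0.011] az -0.198 dist mm 235 toolyang 0.207
```

Call:
arm_command(
  moves=[
    {"tx": -0.3, "ty": -0.08, "tz": 0, "ax": 0, "ay": 0, "az": -0.2},
    {"tx": -0.6, "ty": -0.08, "tz": 0, "ax": 0, "ay": 0, "az": -0.2},
    {"tx": -0.9, "ty": -0.08, "tz": 0, "ax": 0, "ay": 0, "az": -0.2},
    {"tx": -1, "ty": -0.08, "tz": 0, "ax": 0, "ay": 0, "az": -0.2},
    {"tx": -1, "ty": -0.08, "tz": 0, "ax": 0, "ay": 0, "az": -0.2},
    {"tx": -1, "ty": -0.08, "tz": 0, "ax": 0, "ay": 0, "az": -0.2},
  ],
)

```text
time_s: 6.05
eef_pos: [0.4893, -0.289, 0.1287]
tcp_rot: [-0.002, 0.589, 0.808, 0.0]
ft_force: [0.5, 0.1, -2.8]
opening: 0.0558
finger_force: 38.7
```

```bash
python3 -c "
from h import *
plan(.4965,-.3245,.06,.31)"
```

```text
t 6.05 tx,ty,tz [-0.181 -0.019  0.343] az 0.004 dist mm 78 toolyang 0.312
```

Call:
arm_command(
  moves=[
    {"tx": -0.18, "ty": -0.02, "tz": 0.1, "ax": 0, "ay": 0, "az": 0},
    {"tx": -0.18, "ty": -0.02, "tz": 0.25, "ax": 0, "ay": 0, "az": 0},
    {"tx": -0.18, "ty": -0.02, "tz": 0.32, "ax": 0, "ay": 0, "az": 0},
    {"tx": -0.18, "ty": -0.02, "tz": 0.32, "ax": 0, "ay": 0, "az": 0},
    {"tx": -0.18, "ty": -0.02, "tz": 0.32, "ax": 0, "ay": 0, "az": 0},
    {"tx": -0.18, "ty": -0.02, "tz": 0.32, "ax": 0, "ay": 0, "az": 0},
  ],
)

```text
time_s: 6.8
eef_pos: [0.4982, -0.3265, 0.0679]
tcp_rot: [0.001, 0.589, 0.808, -0.0]
ft_force: [0.5, -0.7, -2.1]
opening: 0.0557
finger_force: 38.7
```

```bash
python3 -c "
from h import *
plan(.4965,-.3245,.053,.31)"
```

```text
t 6.8 tx,ty,tz [ 0.012 -0.005  0.074] az 0.003 dist mm 15 toolyang 0.312
```

Call:
arm_command(
  moves=[
    {"tx": 0.005, "ty": 0, "tz": 0.04, "ax": 0, "ay": 0, "az": 0},
    {"tx": 0.005, "ty": 0, "tz": 0.07, "ax": 0, "ay": 0, "az": 0},
    {"tx": 0.005, "ty": 0, "tz": 0.07, "ax": 0, "ay": 0, "az": 0},
    {"tx": 0.005, "ty": 0, "tz": 0.07, "ax": 0, "ay": 0, "az": 0},
  ],
)

```text
time_s: 7.3
eef_pos: [0.4971, -0.3252, 0.0523]
tcp_rot: [-0.0, 0.589, 0.808, 0.0]
ft_force: [-0.0, 1.0, 0.0]
opening: 0.0557
finger_force: 37.5
```

Call:
arm_command(
  moves=[
    {"tx": 0, "ty": 0, "tz": 0, "ax": 0, "ay": 0, "az": 0},
    {"tx": 0, "ty": 0, "tz": 0, "ax": 0, "ay": 0, "az": 0},
    {"tx": 0, "ty": 0, "tz": 0, "ax": 0, "ay": 0, "az": 0},
    {"tx": 0, "ty": 0, "tz": 0, "ax": 0, "ay": 0, "az": 0},
    {"tx": 0, "ty": 0, "tz": -0.3, "ax": 0, "ay": 0, "az": 0},
    {"tx": 0, "ty": 0, "tz": -0.5, "ax": 0, "ay": 0, "az": 0},
    {"tx": 0, "ty": 0, "tz": -0.5, "ax": 0, "ay": 0, "az": 0},
  ],
  jaw=1,
)

```text
time_s: 8.18
eef_pos: [0.4994, -0.327, 0.1575]
tcp_rot: [0.005, 0.589, 0.808, -0.0]
ft_force: [-0.1, -0.9, 0.4]
opening: 0.0853
finger_force: 0.0
```

```bash
python3 -c "
from h import *
plan(.4434,.0985,.15,-.11)"
```

```text
t 8.175 tx,ty,tz [2.111 0.385 0.023] az 0.805 dist mm 429 toolyang 0.311
```

Call:
arm_command(
  moves=[
    {"tx": 0.3, "ty": 0.2, "tz": 0, "ax": 0, "ay": 0, "az": 0},
    {"tx": 0.6, "ty": 0.2, "tz": 0, "ax": 0, "ay": 0, "az": 0},
    {"tx": 0.9, "ty": 0.2, "tz": 0, "ax": 0, "ay": 0, "az": 0},
    {"tx": 1, "ty": 0.2, "tz": 0, "ax": 0, "ay": 0, "az": 0},
    {"tx": 1, "ty": 0.2, "tz": 0, "ax": 0, "ay": 0, "az": 0},
  ],
)

```text
time_s: 8.8
eef_pos: [0.4733, -0.1216, 0.1516]
tcp_rot: [-0.0, 0.588, 0.809, -0.0]
ft_force: [-0.6, 0.0, 1.2]
opening: 0.0853
finger_force: 0.0
```

Call:
arm_command(
  moves=[
    {"tx": 0.3, "ty": 0.2, "tz": 0, "ax": 0, "ay": 0, "az": 0.8},
    {"tx": 0.6, "ty": 0.2, "tz": 0, "ax": 0, "ay": 0, "az": 0.8},
    {"tx": 0.9, "ty": 0.2, "tz": 0, "ax": 0, "ay": 0, "az": 0.8},
    {"tx": 1, "ty": 0.2, "tz": 0, "ax": 0, "ay": 0, "az": 0.8},
    {"tx": 1, "ty": 0.2, "tz": 0, "ax": 0, "ay": 0, "az": 0.8},
    {"tx": 1, "ty": 0.2, "tz": 0, "ax": 0, "ay": 0, "az": 0.8},
  ],
)

```text
time_s: 9.55
eef_pos: [0.4517, 0.079, 0.1524]
tcp_rot: [0.0, 0.744, 0.668, -0.0]
ft_force: [0.1, -0.4, 0.3]
opening: 0.0854
finger_force: 0.0
```

```bash
python3 -c "
from h import *
W=load('w2')
print(ray(W,(390/1.4,35/1.4),.05),ray(W,(560/1.4,55/1.4),.05))
plan(.4434,.0985,.03,-.11)"
```

```text
[0.47005819 0.19406616 0.05      ] [0.61851208 0.23715438 0.05      ]
t 9.55 tx,ty,tz [ 0.093 -0.052  0.612] az 0.003 dist mm 124 toolyang -0.109
```

Call:
arm_command(
  moves=[
    {"tx": 0.093, "ty": -0.052, "tz": 0.2, "ax": 0, "ay": 0, "az": 0},
    {"tx": 0.093, "ty": -0.052, "tz": 0.4, "ax": 0, "ay": 0, "az": 0},
    {"tx": 0.093, "ty": -0.052, "tz": 0.6, "ax": 0, "ay": 0, "az": 0},
    {"tx": 0.093, "ty": -0.052, "tz": 0.6, "ax": 0, "ay": 0, "az": 0},
    {"tx": 0.093, "ty": -0.052, "tz": 0.6, "ax": 0, "ay": 0, "az": 0},
  ],
)

```text
time_s: 10.18
eef_pos: [0.4439, 0.0988, 0.0336]
tcp_rot: [0.001, 0.745, 0.667, 0.001]
ft_force: [0.0, -0.4, 0.6]
opening: 0.0851
finger_force: 0.0
```

Call:
arm_command(
  moves=[
    {"tx": 0, "ty": 0, "tz": 0, "ax": 0, "ay": 0, "az": 0},
    {"tx": 0, "ty": 0, "tz": 0, "ax": 0, "ay": 0, "az": 0},
    {"tx": 0, "ty": 0, "tz": 0, "ax": 0, "ay": 0, "az": 0},
    {"tx": 0, "ty": 0, "tz": 0, "ax": 0, "ay": 0, "az": 0},
    {"tx": 0, "ty": 0, "tz": 0, "ax": 0, "ay": 0, "az": 0},
    {"tx": 0, "ty": 0, "tz": 0, "ax": 0, "ay": 0, "az": 0},
  ],
  jaw=0,
  squeeze=35,
)

```text
time_s: 10.92
eef_pos: [0.4443, 0.0997, 0.0344]
tcp_rot: [0.001, 0.744, 0.668, 0.001]
ft_force: [1.2, -1.3, 6.0]
opening: 0.0553
finger_force: 37.8
```

Call:
arm_command(
  moves=[
    {"tx": 0, "ty": 0, "tz": -0.2, "ax": 0, "ay": 0, "az": 0},
    {"tx": 0, "ty": 0, "tz": -0.5, "ax": 0, "ay": 0, "az": 0},
    {"tx": 0, "ty": 0, "tz": -0.6, "ax": 0, "ay": 0, "az": 0},
    {"tx": 0, "ty": 0, "tz": -0.6, "ax": 0, "ay": 0, "az": 0},
    {"tx": 0, "ty": 0, "tz": -0.6, "ax": 0, "ay": 0, "az": 0},
  ],
)

```text
time_s: 11.55
eef_pos: [0.4413, 0.0996, 0.1507]
tcp_rot: [-0.001, 0.744, 0.668, -0.001]
ft_force: [-0.0, 0.6, -2.1]
opening: 0.0555
finger_force: 38.3
```

```bash
python3 -c "
from h import *
plan(.468,-.237,.15,.31)"
```

```text
t 11.55 tx,ty,tz [-1.659  0.313  0.004] az -0.797 dist mm 338 toolyang -0.108
```

Call:
arm_command(
  moves=[
    {"tx": -0.3, "ty": 0.15, "tz": 0, "ax": 0, "ay": 0, "az": 0},
    {"tx": -0.55, "ty": 0.15, "tz": 0, "ax": 0, "ay": 0, "az": 0},
    {"tx": -0.8, "ty": 0.15, "tz": 0, "ax": 0, "ay": 0, "az": 0},
    {"tx": -0.8, "ty": 0.15, "tz": 0, "ax": 0, "ay": 0, "az": 0},
  ],
)

```text
time_s: 12.05
eef_pos: [0.4535, -0.065, 0.15]
tcp_rot: [-0.002, 0.746, 0.666, -0.001]
ft_force: [0.1, 0.1, -2.3]
opening: 0.0557
finger_force: 38.2
```

Call:
arm_command(
  moves=[
    {"tx": -0.3, "ty": 0.15, "tz": 0, "ax": 0, "ay": 0, "az": -0.3},
    {"tx": -0.55, "ty": 0.15, "tz": 0, "ax": 0, "ay": 0, "az": -0.6},
    {"tx": -0.8, "ty": 0.15, "tz": 0, "ax": 0, "ay": 0, "az": -0.8},
    {"tx": -0.8, "ty": 0.15, "tz": 0, "ax": 0, "ay": 0, "az": -0.8},
    {"tx": -0.8, "ty": 0.15, "tz": 0, "ax": 0, "ay": 0, "az": -0.8},
  ],
)

```text
time_s: 12.68
eef_pos: [0.4672, -0.2236, 0.1507]
tcp_rot: [-0.002, 0.589, 0.808, 0.0]
ft_force: [0.2, 0.8, -0.9]
opening: 0.0556
finger_force: 38.2
```

```bash
python3 -c "
from h import *
import cv2
snap('w4');plan(.468,-.237,.066,.31)"
```

```text
t 12.725 tx,ty,tz [-0.067 -0.017  0.425] az 0.004 dist mm 86 toolyang 0.312
```

View pics/w4.png

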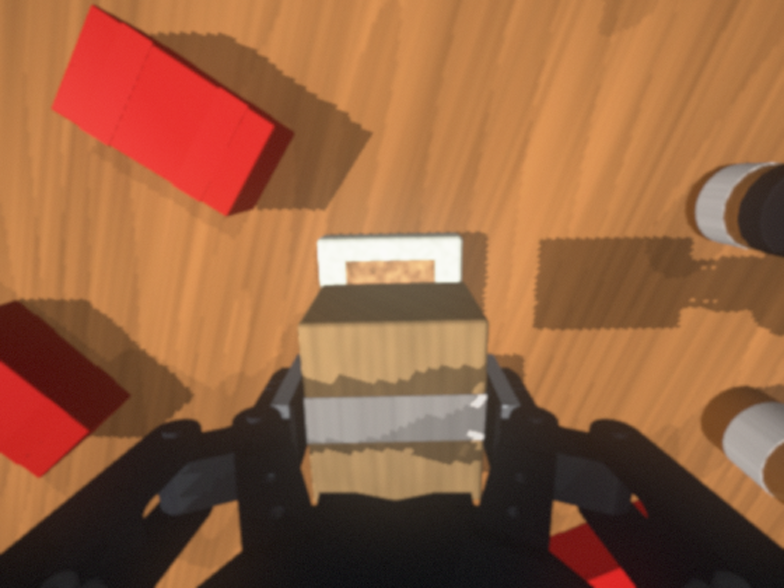

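w4 shows the short carton held square, the board's end edge at (318..461, 238) and the pad's end at (347..435, 262). That lets me check the board pose.

```bash
python3 - <<'E'
from h import *
W=load("w4");c=lambda l:(np.array(l)+.5)/1.4-.5
a,b,p,q=[ray(W,c(u),.02) for u in[(318,238),(461,238),(347,262),(435,262)]]
print(a,b,p,q);d=(b-a)[:2];y=np.arctan2(d[1],d[0]);print("yaw",y+np.pi/2,np.linalg.norm(d))
u=np.array([-np.sin(y),np.cos(y)])
for m,k in(((a+b)/2,.1),((p+q)/2,.086)): o=m[:2]-k*u;print("origin",o,"long",o-.036*u,"short",o+.054*u)
plan(.468,-.237,.066,.31)
E
```

```text
[ 0.41117802 -0.20687735  0.02      ] [ 0.49440312 -0.18012626  0.02      ] [ 0.43217257 -0.21584852  0.02      ] [ 0.48424009 -0.19911065  0.02      ]
yaw 1.8817964406698162 0.08741874733521846
origin [ 0.48339166 -0.2887046 ] long [ 0.49440806 -0.32297761] short [ 0.46686707 -0.23729509]
origin [ 0.48452327 -0.28935399] long [ 0.49553967 -0.323627  ] short [ 0.46799868 -0.23794448]
t 12.725 tx,ty,tz [-0.067 -0.017  0.425] az 0.004 dist mm 86 toolyang 0.312
```

Excellent agreement. Placing the short carton.

Call:
arm_command(
  moves=[
    {"tx": -0.07, "ty": -0.017, "tz": 0.1, "ax": 0, "ay": 0, "az": 0},
    {"tx": -0.07, "ty": -0.017, "tz": 0.25, "ax": 0, "ay": 0, "az": 0},
    {"tx": -0.07, "ty": -0.017, "tz": 0.4, "ax": 0, "ay": 0, "az": 0},
    {"tx": -0.07, "ty": -0.017, "tz": 0.4, "ax": 0, "ay": 0, "az": 0},
    {"tx": -0.07, "ty": -0.017, "tz": 0.45, "ax": 0, "ay": 0, "az": 0},
    {"tx": -0.07, "ty": -0.017, "tz": 0.475, "ax": 0, "ay": 0, "az": 0},
    {"tx": -0.07, "ty": -0.017, "tz": 0.475, "ax": 0, "ay": 0, "az": 0},
    {"tx": -0.07, "ty": -0.017, "tz": 0.475, "ax": 0, "ay": 0, "az": 0},
  ],
)

```text
time_s: 13.72
eef_pos: [0.4691, -0.2396, 0.0579]
tcp_rot: [0.001, 0.589, 0.808, 0.0]
ft_force: [0.1, 0.2, -1.0]
opening: 0.0555
finger_force: 38.2
```

Call:
arm_command(
  moves=[
    {"tx": 0.005, "ty": 0, "tz": 0.018, "ax": 0, "ay": 0, "az": 0},
    {"tx": 0.005, "ty": 0, "tz": 0.018, "ax": 0, "ay": 0, "az": 0},
    {"tx": 0.005, "ty": 0, "tz": 0.018, "ax": 0, "ay": 0, "az": 0},
  ],
)

```text
time_s: 14.1
eef_pos: [0.4691, -0.2389, 0.0545]
tcp_rot: [0.001, 0.589, 0.808, -0.0]
ft_force: [-0.9, -1.2, 2.0]
opening: 0.0558
finger_force: 38.5
```

Call:
arm_command(
  moves=[
    {"tx": 0, "ty": 0, "tz": 0, "ax": 0, "ay": 0, "az": 0},
    {"tx": 0, "ty": 0, "tz": 0, "ax": 0, "ay": 0, "az": 0},
    {"tx": 0, "ty": 0, "tz": 0, "ax": 0, "ay": 0, "az": 0},
    {"tx": 0, "ty": 0, "tz": 0, "ax": 0, "ay": 0, "az": 0},
    {"tx": 0, "ty": 0, "tz": -0.3, "ax": 0, "ay": 0, "az": 0},
    {"tx": 0, "ty": 0, "tz": -0.6, "ax": 0, "ay": 0, "az": 0},
    {"tx": 0, "ty": 0, "tz": -0.7, "ax": 0, "ay": 0, "az": 0},
    {"tx": 0, "ty": 0, "tz": -0.7, "ax": 0, "ay": 0, "az": 0},
  ],
  jaw=1,
)

```text
time_s: 15.1
eef_pos: [0.4692, -0.2388, 0.1954]
tcp_rot: [0.002, 0.589, 0.808, 0.0]
ft_force: [-0.1, -0.4, -0.6]
opening: 0.0851
finger_force: 0.0
```

```bash
python3 -c "
from h import *
plan(.6444,.1,.15,-.25)"
```

```text
t 15.1 tx,ty,tz [1.345 1.352 0.226] az 1.072 dist mm 384 toolyang 0.311
```

Call:
arm_command(
  moves=[
    {"tx": 0.25, "ty": 0.25, "tz": 0, "ax": 0, "ay": 0, "az": 0},
    {"tx": 0.45, "ty": 0.45, "tz": 0, "ax": 0, "ay": 0, "az": 0},
    {"tx": 0.67, "ty": 0.68, "tz": 0, "ax": 0, "ay": 0, "az": 0},
    {"tx": 0.67, "ty": 0.68, "tz": 0, "ax": 0, "ay": 0, "az": 0},
    {"tx": 0.67, "ty": 0.68, "tz": 0, "ax": 0, "ay": 0, "az": 0},
  ],
)

```text
time_s: 15.72
eef_pos: [0.5557, -0.0687, 0.191]
tcp_rot: [-0.002, 0.589, 0.808, -0.001]
ft_force: [0.9, -0.5, -0.9]
opening: 0.0852
finger_force: 0.0
```

Call:
arm_command(
  moves=[
    {"tx": 0.25, "ty": 0.25, "tz": 0, "ax": 0, "ay": 0, "az": 0.3},
    {"tx": 0.45, "ty": 0.45, "tz": 0, "ax": 0, "ay": 0, "az": 0.6},
    {"tx": 0.5, "ty": 0.68, "tz": 0, "ax": 0, "ay": 0, "az": 1},
    {"tx": 0.5, "ty": 0.68, "tz": 0, "ax": 0, "ay": 0, "az": 1},
    {"tx": 0.5, "ty": 0.68, "tz": 0, "ax": 0, "ay": 0, "az": 1},
    {"tx": 0.5, "ty": 0.68, "tz": 0, "ax": 0, "ay": 0, "az": 1},
  ],
)

```text
time_s: 16.48
eef_pos: [0.6548, 0.0661, 0.1934]
tcp_rot: [-0.0, 0.779, 0.628, -0.0]
ft_force: [-0.3, 0.3, -0.1]
opening: 0.0853
finger_force: 0.0
```

```bash
python3 -c "
from h import *
import cv2
snap('w5');plan(.6444,.1,.15,-.25)
a=r.get_image('scene');cv2.imwrite('pics/s5full.png',a)
a=cv2.resize(cv2.imread('pics/w5.png')[60:480],(500,268))
b=cv2.resize(cv2.imread('pics/s5full.png')[220:330,180:290],(300,300),interpolation=cv2.INTER_CUBIC)
a=cv2.copyMakeBorder(a,0,32,0,0,cv2.BORDER_CONSTANT);cv2.imwrite('pics/c5.png',cv2.hconcat([a,b]))"
```

```text
t 16.525 tx,ty,tz [ 0.154 -0.087  0.218] az 0.069 dist mm 56 toolyang -0.214
```

View pics/c5.png

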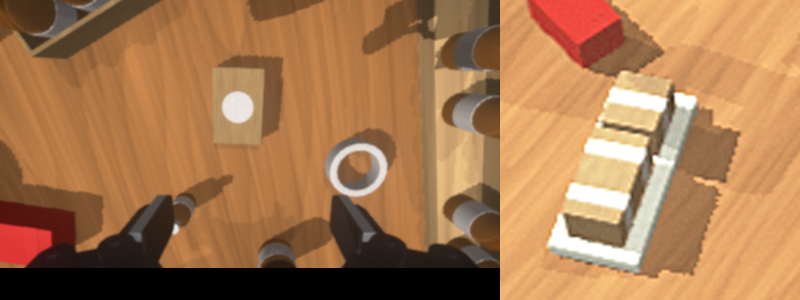

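The left half shows the flat carton, with seal at (238,107) and nearly square to the tool. The right half shows both cartons seated in line with a small gap.

```bash
python3 - <<'E'
from h import *
W=load("w5");c=lambda l:((np.array(l)+.5)*1.568-.5+[0,60]+.5)/1.4-.5
P=[ray(W,c(u),.025)[:2] for u in[(213,68),(265,68),(261,145),(213,144)]]
P=np.array(P);print(P.mean(0),ray(W,c((238,107)),.025));v=P[0]+P[1]-P[2]-P[3];print("yaw",np.arctan2(v[1],v[0]),np.linalg.norm(v)/2)
x,y=P.mean(0);plan(x,y,.15,np.arctan2(v[1],v[0])-np.pi/2)
E
```

```text
[0.64599708 0.10094845] [0.64623614 0.10181028 0.025     ]
yaw 1.3163018797173496 0.08338551938314905
t 16.575 tx,ty,tz [ 0.158 -0.081  0.219] az 0.078 dist mm 57 toolyang -0.214
```

Call:
arm_command(
  moves=[
    {"tx": 0.16, "ty": -0.08, "tz": 0.2, "ax": 0, "ay": 0, "az": 0.08},
    {"tx": 0.16, "ty": -0.08, "tz": 0.35, "ax": 0, "ay": 0, "az": 0.08},
    {"tx": 0.16, "ty": -0.08, "tz": 0.55, "ax": 0, "ay": 0, "az": 0.08},
    {"tx": 0.16, "ty": -0.08, "tz": 0.75, "ax": 0, "ay": 0, "az": 0.08},
    {"tx": 0.16, "ty": -0.08, "tz": 0.82, "ax": 0, "ay": 0, "az": 0.08},
    {"tx": 0.16, "ty": -0.08, "tz": 0.82, "ax": 0, "ay": 0, "az": 0.08},
    {"tx": 0.16, "ty": -0.08, "tz": 0.82, "ax": 0, "ay": 0, "az": 0.08},
  ],
)

```text
time_s: 17.45
eef_pos: [0.6484, 0.1023, 0.032]
tcp_rot: [0.001, 0.791, 0.612, 0.002]
ft_force: [0.6, 1.1, -0.1]
opening: 0.0858
finger_force: 0.0
```

```bash
python3 -c "
from h import *
plan(.646,.101,.026,-.254);print(r.sense()['eef_pos'])"
```

```text
t 17.45 tx,ty,tz [-0.009 -0.01   0.03 ] az -0.001 dist mm 7 toolyang -0.254
[0.64838311 0.10233523 0.0320412 ]
```

Call:
arm_command(
  moves=[
    {"tx": -0.008, "ty": -0.008, "tz": 0.028, "ax": 0, "ay": 0, "az": 0},
    {"tx": -0.008, "ty": -0.008, "tz": 0.028, "ax": 0, "ay": 0, "az": 0},
    {"tx": -0.008, "ty": -0.008, "tz": 0.028, "ax": 0, "ay": 0, "az": 0},
  ],
)

```text
time_s: 17.82
eef_pos: [0.645, 0.1012, 0.0245]
tcp_rot: [0.0, 0.791, 0.612, 0.0]
ft_force: [0.5, 0.8, 0.0]
opening: 0.0856
finger_force: 0.0
```

Call:
arm_command(
  moves=[
    {"tx": 0, "ty": 0, "tz": 0, "ax": 0, "ay": 0, "az": 0},
    {"tx": 0, "ty": 0, "tz": 0, "ax": 0, "ay": 0, "az": 0},
    {"tx": 0, "ty": 0, "tz": 0, "ax": 0, "ay": 0, "az": 0},
    {"tx": 0, "ty": 0, "tz": 0, "ax": 0, "ay": 0, "az": 0},
    {"tx": 0, "ty": 0, "tz": 0, "ax": 0, "ay": 0, "az": 0},
    {"tx": 0, "ty": 0, "tz": 0, "ax": 0, "ay": 0, "az": 0},
  ],
  jaw=0,
  squeeze=30,
)

```text
time_s: 18.58
eef_pos: [0.6452, 0.1012, 0.0245]
tcp_rot: [0.0, 0.791, 0.612, 0.0]
ft_force: [1.7, 0.2, 3.0]
opening: 0.0554
finger_force: 34.3
```

Call:
arm_command(
  moves=[
    {"tx": 0, "ty": 0, "tz": -0.15, "ax": 0, "ay": 0, "az": 0},
    {"tx": 0, "ty": 0, "tz": -0.4, "ax": 0, "ay": 0, "az": 0},
    {"tx": 0, "ty": 0, "tz": -0.7, "ax": 0, "ay": 0, "az": 0},
    {"tx": 0, "ty": 0, "tz": -0.8, "ax": 0, "ay": 0, "az": 0},
    {"tx": 0, "ty": 0, "tz": -0.8, "ax": 0, "ay": 0, "az": 0},
  ],
)

```text
time_s: 19.2
eef_pos: [0.6453, 0.1013, 0.1851]
tcp_rot: [0.001, 0.791, 0.612, 0.001]
ft_force: [-0.1, 0.3, -1.7]
opening: 0.0552
finger_force: 33.9
```

```bash
python3 -c "
from h import *
plan(.479,-.2715,.18,.31)"
```

```text
t 19.2 tx,ty,tz [-2.013 -0.336  0.023] az -1.078 dist mm 408 toolyang -0.254
```

Call:
arm_command(
  moves=[
    {"tx": -0.2, "ty": -0.05, "tz": 0, "ax": 0, "ay": 0, "az": 0},
    {"tx": -0.45, "ty": -0.1, "tz": 0, "ax": 0, "ay": 0, "az": 0},
    {"tx": -0.7, "ty": -0.15, "tz": 0, "ax": 0, "ay": 0, "az": 0},
    {"tx": -0.95, "ty": -0.17, "tz": 0, "ax": 0, "ay": 0, "az": 0},
    {"tx": -1, "ty": -0.17, "tz": 0, "ax": 0, "ay": 0, "az": 0},
    {"tx": -1, "ty": -0.17, "tz": 0, "ax": 0, "ay": 0, "az": 0},
  ],
)

```text
time_s: 19.95
eef_pos: [0.5605, -0.0838, 0.1815]
tcp_rot: [-0.002, 0.791, 0.611, -0.001]
ft_force: [-0.1, -0.1, -1.1]
opening: 0.0551
finger_force: 33.9
```

Call:
arm_command(
  moves=[
    {"tx": -0.2, "ty": -0.05, "tz": 0, "ax": 0, "ay": 0, "az": -0.2},
    {"tx": -0.45, "ty": -0.1, "tz": 0, "ax": 0, "ay": 0, "az": -0.4},
    {"tx": -0.7, "ty": -0.15, "tz": 0, "ax": 0, "ay": 0, "az": -0.6},
    {"tx": -0.95, "ty": -0.17, "tz": 0, "ax": 0, "ay": 0, "az": -0.8},
    {"tx": -1, "ty": -0.17, "tz": 0, "ax": 0, "ay": 0, "az": -1},
    {"tx": -1, "ty": -0.17, "tz": 0, "ax": 0, "ay": 0, "az": -1},
    {"tx": -1, "ty": -0.17, "tz": 0, "ax": 0, "ay": 0, "az": -1},
  ],
)

```text
time_s: 20.82
eef_pos: [0.4789, -0.2675, 0.1834]
tcp_rot: [-0.001, 0.606, 0.796, 0.0]
ft_force: [-0.2, 0.8, -0.9]
opening: 0.0554
finger_force: 33.9
```

```bash
python3 -c "
from h import *
plan(.479,-.2715,.105,.31)"
```

```text
t 20.825 tx,ty,tz [-0.02  -0.005  0.392] az -0.077 dist mm 79 toolyang 0.27
```

Call:
arm_command(
  moves=[
    {"tx": -0.02, "ty": -0.005, "tz": 0.15, "ax": 0, "ay": 0, "az": -0.077},
    {"tx": -0.02, "ty": -0.005, "tz": 0.3, "ax": 0, "ay": 0, "az": -0.077},
    {"tx": -0.02, "ty": -0.005, "tz": 0.39, "ax": 0, "ay": 0, "az": -0.077},
    {"tx": -0.02, "ty": -0.005, "tz": 0.39, "ax": 0, "ay": 0, "az": -0.077},
    {"tx": -0.02, "ty": -0.005, "tz": 0.39, "ax": 0, "ay": 0, "az": -0.077},
  ],
)

```text
time_s: 21.45
eef_pos: [0.4794, -0.2731, 0.1073]
tcp_rot: [0.001, 0.589, 0.808, 0.0]
ft_force: [-0.4, -0.2, -2.2]
opening: 0.0552
finger_force: 33.8
```

```bash
python3 -c "
from h import *
plan(.479,-.2715,.0905,.31);print(r.sense()['eef_pos'])"
```

```text
t 21.45 tx,ty,tz [0.009 0.    0.084] az -0.0 dist mm 17 toolyang 0.31
[ 0.47943203 -0.2731296   0.10731568]
```

Call:
arm_command(
  moves=[
    {"tx": 0.005, "ty": 0, "tz": 0.03, "ax": 0, "ay": 0, "az": 0},
    {"tx": 0.005, "ty": 0, "tz": 0.06, "ax": 0, "ay": 0, "az": 0},
    {"tx": 0.005, "ty": 0, "tz": 0.083, "ax": 0, "ay": 0, "az": 0},
    {"tx": 0.005, "ty": 0, "tz": 0.083, "ax": 0, "ay": 0, "az": 0},
    {"tx": 0.005, "ty": 0, "tz": 0.083, "ax": 0, "ay": 0, "az": 0},
  ],
)

```text
time_s: 22.08
eef_pos: [0.4783, -0.2721, 0.0895]
tcp_rot: [0.0, 0.59, 0.808, 0.0]
ft_force: [0.2, 0.5, -0.2]
opening: 0.0552
finger_force: 33.9
```

Support has taken the weight (force back to about 0), so I'll release.

Call:
arm_command(
  moves=[
    {"tx": 0, "ty": 0, "tz": 0, "ax": 0, "ay": 0, "az": 0},
    {"tx": 0, "ty": 0, "tz": 0, "ax": 0, "ay": 0, "az": 0},
    {"tx": 0, "ty": 0, "tz": 0, "ax": 0, "ay": 0, "az": 0},
    {"tx": 0, "ty": 0, "tz": 0, "ax": 0, "ay": 0, "az": 0},
    {"tx": 0, "ty": 0, "tz": -0.3, "ax": 0, "ay": 0, "az": 0},
    {"tx": 0, "ty": 0, "tz": -0.5, "ax": 0, "ay": 0, "az": 0},
    {"tx": 0, "ty": 0, "tz": -0.5, "ax": 0, "ay": 0, "az": 0},
    {"tx": 0, "ty": 0, "tz": -0.5, "ax": 0, "ay": 0, "az": 0},
  ],
  jaw=1,
)

```text
time_s: 23.08
eef_pos: [0.4779, -0.2718, 0.189]
tcp_rot: [-0.0, 0.59, 0.808, -0.0]
ft_force: [0.1, -0.1, 0.1]
opening: 0.0854
finger_force: 0.0
```

```bash
python3 -c "
from h import *
plan(.6472,-.107,.18,.31)"
```

```text
t 23.075 tx,ty,tz [0.527 1.057 0.045] az -0.001 dist mm 236 toolyang 0.31
```

Call:
arm_command(
  moves=[
    {"tx": 0.1, "ty": 0.3, "tz": 0, "ax": 0, "ay": 0, "az": 0},
    {"tx": 0.15, "ty": 0.55, "tz": 0, "ax": 0, "ay": 0, "az": 0},
    {"tx": 0.2, "ty": 0.8, "tz": 0, "ax": 0, "ay": 0, "az": 0},
    {"tx": 0.2, "ty": 1, "tz": 0, "ax": 0, "ay": 0, "az": 0},
    {"tx": 0.2, "ty": 1, "tz": 0, "ax": 0, "ay": 0, "az": 0},
    {"tx": 0.2, "ty": 1, "tz": 0, "ax": 0, "ay": 0, "az": 0},
  ],
)

```text
time_s: 23.82
eef_pos: [0.6553, -0.1728, 0.1873]
tcp_rot: [-0.002, 0.59, 0.808, -0.001]
ft_force: [0.6, 0.7, -0.2]
opening: 0.0854
finger_force: 0.0
```

```bash
python3 -c "
from h import *
import cv2
snap('w6');plan(.6472,-.107,.18,.31)
cv2.imwrite('pics/s6full.png',r.get_image('scene'));cv2.imwrite('pics/d6full.png',r.get_image('side'))
g=lambda n,y,x,h:cv2.resize(cv2.imread(n)[y:y+h,x:x+h],(300,300),interpolation=cv2.INTER_CUBIC)
a=cv2.resize(cv2.imread('pics/w6.png'),(800,600))[0:300]
b=cv2.hconcat([g('pics/s6full.png',210,175,110),g('pics/d6full.png',220,270,150)]);b=cv2.copyMakeBorder(b,0,0,0,200,cv2.BORDER_CONSTANT)
cv2.imwrite('pics/c6.png',cv2.vconcat([a,b]))"
```

```text
t 23.875 tx,ty,tz [0.327 0.063 0.04 ] az -0.002 dist mm 67 toolyang 0.309
```

View pics/c6.png

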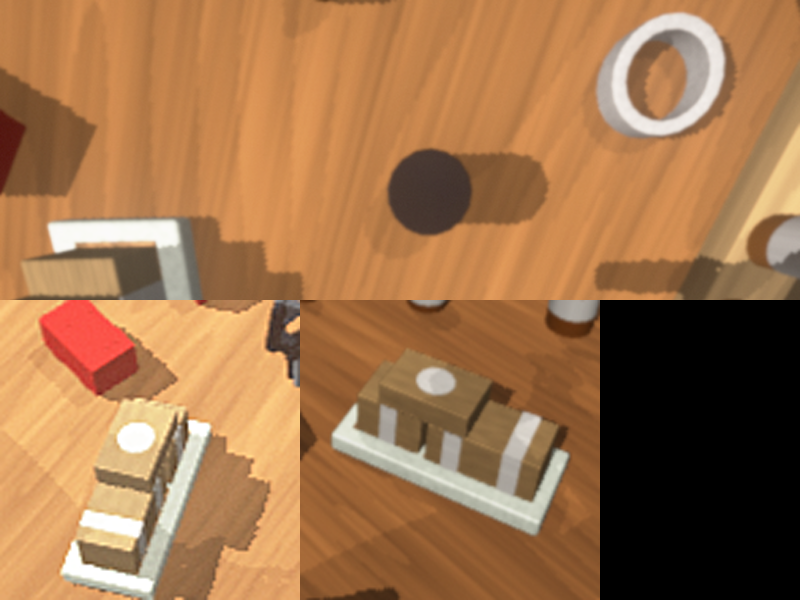

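c6 shows the flat carton bridging the two cartons squarely, and the jar lid centred at (430,191).

```bash
python3 - <<'E'
from h import *
W=load("w6");j=ray(W,((430.5)*.7-.5,191.5*.7-.5),.06);print(j)
plan(j[0],j[1],.14,.31)
E
```

```text
[ 0.64940393 -0.10832487  0.06      ]
t 23.975 tx,ty,tz [0.319 0.071 0.245] az -0.003 dist mm 82 toolyang 0.309
```

Call:
arm_command(
  moves=[
    {"tx": 0.2, "ty": 0.07, "tz": 0.1, "ax": 0, "ay": 0, "az": 0},
    {"tx": 0.32, "ty": 0.07, "tz": 0.25, "ax": 0, "ay": 0, "az": 0},
    {"tx": 0.32, "ty": 0.07, "tz": 0.35, "ax": 0, "ay": 0, "az": 0},
    {"tx": 0.32, "ty": 0.07, "tz": 0.35, "ax": 0, "ay": 0, "az": 0},
    {"tx": 0.32, "ty": 0.07, "tz": 0.35, "ax": 0, "ay": 0, "az": 0},
  ],
)

```text
time_s: 24.6
eef_pos: [0.6511, -0.109, 0.1208]
tcp_rot: [0.001, 0.59, 0.807, 0.0]
ft_force: [0.6, -0.8, 0.3]
opening: 0.0853
finger_force: 0.0
```

```bash
python3 -c "
from h import *
plan(.6487,-.108,.036,.31);print(r.sense()['eef_pos'])"
```

```text
t 24.6 tx,ty,tz [ 0.009 -0.011  0.424] az -0.003 dist mm 85 toolyang 0.308
[ 0.65112283 -0.10903691  0.12081285]
```

Call:
arm_command(
  moves=[
    {"tx": 0.005, "ty": -0.008, "tz": 0.1, "ax": 0, "ay": 0, "az": 0},
    {"tx": 0.005, "ty": -0.008, "tz": 0.25, "ax": 0, "ay": 0, "az": 0},
    {"tx": 0.005, "ty": -0.008, "tz": 0.4, "ax": 0, "ay": 0, "az": 0},
    {"tx": 0.005, "ty": -0.008, "tz": 0.41, "ax": 0, "ay": 0, "az": 0},
    {"tx": 0.005, "ty": -0.008, "tz": 0.41, "ax": 0, "ay": 0, "az": 0},
  ],
)

```text
time_s: 25.22
eef_pos: [0.649, -0.1076, 0.038]
tcp_rot: [0.0, 0.59, 0.808, 0.0]
ft_force: [0.5, 0.2, -0.0]
opening: 0.0853
finger_force: 0.0
```

Call:
arm_command(
  moves=[
    {"tx": 0, "ty": 0, "tz": 0, "ax": 0, "ay": 0, "az": 0},
    {"tx": 0, "ty": 0, "tz": 0, "ax": 0, "ay": 0, "az": 0},
    {"tx": 0, "ty": 0, "tz": 0, "ax": 0, "ay": 0, "az": 0},
    {"tx": 0, "ty": 0, "tz": 0, "ax": 0, "ay": 0, "az": 0},
    {"tx": 0, "ty": 0, "tz": 0, "ax": 0, "ay": 0, "az": 0},
    {"tx": 0, "ty": 0, "tz": 0, "ax": 0, "ay": 0, "az": 0},
  ],
  jaw=0,
  squeeze=35,
)

```text
time_s: 25.98
eef_pos: [0.6495, -0.1075, 0.039]
tcp_rot: [0.001, 0.59, 0.808, 0.0]
ft_force: [-0.5, -0.3, 5.3]
opening: 0.0482
finger_force: 35.7
```

Call:
arm_command(
  moves=[
    {"tx": 0, "ty": 0, "tz": -0.15, "ax": 0, "ay": 0, "az": 0},
    {"tx": 0, "ty": 0, "tz": -0.4, "ax": 0, "ay": 0, "az": 0},
    {"tx": 0, "ty": 0, "tz": -0.7, "ax": 0, "ay": 0, "az": 0},
    {"tx": 0, "ty": 0, "tz": -0.9, "ax": 0, "ay": 0, "az": 0},
    {"tx": 0, "ty": 0, "tz": -0.9, "ax": 0, "ay": 0, "az": 0},
    {"tx": 0, "ty": 0, "tz": -0.9, "ax": 0, "ay": 0, "az": 0},
  ],
)

```text
time_s: 26.72
eef_pos: [0.6475, -0.107, 0.2153]
tcp_rot: [-0.002, 0.59, 0.808, -0.001]
ft_force: [-0.4, -0.1, -2.2]
opening: 0.0481
finger_force: 36.7
```

```bash
python3 -c "
from h import *
plan(.479,-.2715,.2,.31);print(r.sense()['eef_pos'])"
```

```text
t 26.725 tx,ty,tz [-0.527 -1.053  0.078] az -0.001 dist mm 236 toolyang 0.31
[ 0.64748043 -0.10698478  0.21528687]
```

Call:
arm_command(
  moves=[
    {"tx": -0.1, "ty": -0.2, "tz": 0, "ax": 0, "ay": 0, "az": 0},
    {"tx": -0.2, "ty": -0.4, "tz": 0, "ax": 0, "ay": 0, "az": 0},
    {"tx": -0.3, "ty": -0.6, "tz": 0, "ax": 0, "ay": 0, "az": 0},
    {"tx": -0.4, "ty": -0.8, "tz": 0, "ax": 0, "ay": 0, "az": 0},
    {"tx": -0.53, "ty": -1, "tz": 0, "ax": 0, "ay": 0, "az": 0},
    {"tx": -0.53, "ty": -1, "tz": 0, "ax": 0, "ay": 0, "az": 0},
    {"tx": -0.53, "ty": -1, "tz": 0, "ax": 0, "ay": 0, "az": 0},
  ],
)

```text
time_s: 27.6
eef_pos: [0.4897, -0.2685, 0.2152]
tcp_rot: [-0.002, 0.59, 0.808, 0.0]
ft_force: [0.5, -0.0, -1.2]
opening: 0.048
finger_force: 37.1
```

```bash
python3 -c "
from h import *
plan(.4785,-.272,.147,.31);print(r.sense()['eef_pos'])"
```

```text
t 27.6 tx,ty,tz [-0.001 -0.058  0.341] az -0.002 dist mm 69 toolyang 0.309
[ 0.48967441 -0.2684663   0.21521137]
```

Call:
arm_command(
  moves=[
    {"tx": 0, "ty": -0.058, "tz": 0.1, "ax": 0, "ay": 0, "az": 0},
    {"tx": 0, "ty": -0.058, "tz": 0.2, "ax": 0, "ay": 0, "az": 0},
    {"tx": 0, "ty": -0.058, "tz": 0.34, "ax": 0, "ay": 0, "az": 0},
    {"tx": 0, "ty": -0.058, "tz": 0.34, "ax": 0, "ay": 0, "az": 0},
    {"tx": 0, "ty": -0.058, "tz": 0.34, "ax": 0, "ay": 0, "az": 0},
  ],
)

```text
time_s: 28.22
eef_pos: [0.4795, -0.2725, 0.1495]
tcp_rot: [-0.0, 0.589, 0.808, 0.0]
ft_force: [0.0, 0.1, -1.4]
opening: 0.0481
finger_force: 37.1
```

```bash
python3 -c "
from h import *
plan(.4785,-.272,.1305,.31);print(r.sense()['eef_pos'])"
```

```text
t 28.225 tx,ty,tz [ 0.004 -0.004  0.095] az 0.0 dist mm 19 toolyang 0.31
[ 0.47953731 -0.27250306  0.14946964]
```

Call:
arm_command(
  moves=[
    {"tx": 0, "ty": -0.004, "tz": 0.03, "ax": 0, "ay": 0, "az": 0},
    {"tx": 0, "ty": -0.004, "tz": 0.06, "ax": 0, "ay": 0, "az": 0},
    {"tx": 0, "ty": -0.004, "tz": 0.09, "ax": 0, "ay": 0, "az": 0},
    {"tx": 0, "ty": -0.004, "tz": 0.09, "ax": 0, "ay": 0, "az": 0},
    {"tx": 0, "ty": -0.004, "tz": 0.09, "ax": 0, "ay": 0, "az": 0},
  ],
)

```text
time_s: 28.85
eef_pos: [0.4786, -0.273, 0.1316]
tcp_rot: [0.0, 0.59, 0.808, 0.0]
ft_force: [0.4, 0.4, -1.4]
opening: 0.0481
finger_force: 37.1
```

Still carrying the weight, so I'll go down 2.5 mm more.

Call:
arm_command(
  moves=[
    {"tx": 0, "ty": 0, "tz": 0.006, "ax": 0, "ay": 0, "az": 0},
    {"tx": 0, "ty": 0, "tz": 0.0125, "ax": 0, "ay": 0, "az": 0},
    {"tx": 0, "ty": 0, "tz": 0.0125, "ax": 0, "ay": 0, "az": 0},
    {"tx": 0, "ty": 0, "tz": 0.0125, "ax": 0, "ay": 0, "az": 0},
  ],
)

```text
time_s: 29.35
eef_pos: [0.4786, -0.273, 0.1291]
tcp_rot: [0.0, 0.59, 0.808, 0.0]
ft_force: [0.3, -0.6, -1.1]
opening: 0.0482
finger_force: 37.2
```

Call:
arm_command(
  moves=[
    {"tx": 0, "ty": 0, "tz": 0.006, "ax": 0, "ay": 0, "az": 0},
    {"tx": 0, "ty": 0, "tz": 0.006, "ax": 0, "ay": 0, "az": 0},
    {"tx": 0, "ty": 0, "tz": 0.006, "ax": 0, "ay": 0, "az": 0},
  ],
)

```text
time_s: 29.72
eef_pos: [0.4788, -0.2732, 0.129]
tcp_rot: [0.0, 0.59, 0.808, -0.0]
ft_force: [-3.1, 2.1, 5.4]
opening: 0.0483
finger_force: 37.5
```

Contact, about 6 N. Releasing and lifting away.

Call:
arm_command(
  moves=[
    {"tx": 0, "ty": 0, "tz": -0.004, "ax": 0, "ay": 0, "az": 0},
    {"tx": 0, "ty": 0, "tz": -0.004, "ax": 0, "ay": 0, "az": 0},
    {"tx": 0, "ty": 0, "tz": -0.004, "ax": 0, "ay": 0, "az": 0},
    {"tx": 0, "ty": 0, "tz": -0.004, "ax": 0, "ay": 0, "az": 0},
    {"tx": 0, "ty": 0, "tz": -0.004, "ax": 0, "ay": 0, "az": 0},
    {"tx": 0, "ty": 0, "tz": -0.2, "ax": 0, "ay": 0, "az": 0},
    {"tx": 0, "ty": 0, "tz": -0.45, "ax": 0, "ay": 0, "az": 0},
    {"tx": 0, "ty": 0, "tz": -0.7, "ax": 0, "ay": 0, "az": 0},
    {"tx": 0, "ty": 0, "tz": -0.7, "ax": 0, "ay": 0, "az": 0},
    {"tx": 0, "ty": 0, "tz": -0.7, "ax": 0, "ay": 0, "az": 0},
  ],
  jaw=1,
)

```text
time_s: 30.98
eef_pos: [0.4783, -0.2728, 0.2674]
tcp_rot: [-0.0, 0.59, 0.808, -0.0]
ft_force: [-0.4, 0.6, 0.0]
opening: 0.0856
finger_force: 0.0
```

```bash
python3 -c "
from h import *
import cv2
cv2.imwrite('pics/s7full.png',r.get_image('scene'));cv2.imwrite('pics/d7full.png',r.get_image('side'))
g=lambda n,y,x,h:cv2.resize(cv2.imread(n)[y:y+h,x:x+h],(400,400),interpolation=cv2.INTER_CUBIC)
cv2.imwrite('pics/c7.png',cv2.hconcat([g('pics/s7full.png',190,165,130),g('pics/d7full.png',190,260,170)]))"
```

```text
(no output)
```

View pics/c7.png

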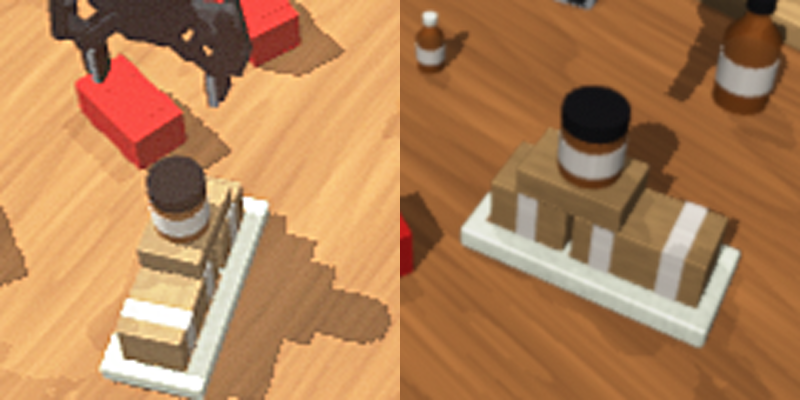

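The stack is complete, with the jar upright and centred and the gripper clear above it. Handing in.

```bash
python3 -c "
from plant import r
print(r.hand_in())"
```

```text
the job is handed in; nothing more can be done
None
```

The counter display is built and handed in at about 31 s: both cartons on their pads, the flat carton bridging the gap and the jar upright on top. The last pictures show it standing with the gripper clear, though the hand-in call gave no verdict.

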